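Clamp a turning tool holder on the grinding angle plate

ROBOT

A 6-joint arm with a two-finger parallel gripper is mounted at the origin on the work surface. World frame = base frame: x ahead of the robot, y to its left, z up, the work surface at z = 0. Lengths are in m, angles in rad, forces in N, time in s.
With the tool pointing down it reaches from about 0.4 to 0.825 m from the base axis. Payload 7 kg.
Tool frame: the origin (TCP) lies at the very end of the fingers, on their centre line; the grasp point (between the pads) lies 19 mm behind it; x points along the fingers, y is the direction in which the jaws open and shut, and the axes are right-handed (so a half turn about x gives the same grasp; the last joint's range is limited). The gripper opens to 88 mm and grips with 3 to 60 N. Pads are 19 mm wide; open, the fingers measure 130 mm over their backs; the gripper's body (78 mm by 193 mm) begins 47 mm behind the grasp point.
Start: joints at [-0.87, 0.359, 0.012, 0, -1.224, -0.288], TCP at [0.271, -0.618, 0.227] pointing down, gripper open.
Joint ranges: [-3.07, 3.07], [-1.43, 2.12], [-1.02, 1.25], [-3.03, 1.67], [-3.05, -0], [-3.03, 3.03]. Speed limits (rad/s): [2.39, 2.39, 3.01, 3.14, 3.14, 3.14].

INTERFACE

Orientations are given as a unit quaternion [w, x, y, z].
In Python, from bench import ctrl, viewer, job, finder gives the robot as it stands. The module is installed in compiled form; this text tells all that it offers.
- The arm moves only by the tool play_rows, never from a script. Its argument "plan" is a list of rows, each an object with "grip": the closure, from -1 (fully open) to 1 (shut), so that 0 is half open; "dp": the shift along the tool's x, y, z in m, a list of three; "turn": the turn about the tool's x in degrees. A call has exactly 8 rows; each row is the pose to reach, as a shift and turn from the pose commanded when the call began, along the tool's axes at that moment; what a row does not reach only later rows make up. A row lasts 1/10 s, in which the tool goes at most 50 mm and 8.59 degrees, less where a joint would pass 70% of its speed; a pose out of reach is approached as far as the arm can. A call with a gripper value outside its range is refused whole. The fingers move at their own pace and stop on an object; "squeeze" is the grip in N (left out, the last holds). Time passes only in rows, so rows that repeat a pose let the fingers close, or fill a call up. It gives the time, the measured TCP pose, the force and the opening at its end, in the units of the state.
- ctrl.get_obs(): the state, without advancing time (a new reading comes with each control period).
- viewer.get_image(name): name is "scene" or "top" or "wrist"; returns a dict with "pixels" (480x640x3 uint8, red, green, blue), "mtx" (3x3 intrinsics, pixels), "cam_to_world" (4x4, takes a point from camera to world coordinates). Camera axes: x right, y down, z forward; pixel columns grow to the right and rows downward; lengths in m; the calibration is good to about 2 mm. A picture is of the moment at which its call begins. There is no depth.
- job.close_job(): hands the job in, once; it reports no verdict.
Trained networks look in a picture, given as the dict that the camera call returned (one of the last four; its "shot" number tells which), for a name from the list of things; names that differ only in an ending like _2 or _b are one class to them, and where a whole thing is asked for, a point or a joint stands for the part that bears it (a point fixed in the world has none). Each returns a list of dicts, best first, with "confidence" (0 to 1); they miss things now and then, are a little off and sometimes report something else, mostly with a low value. They report only what shows in the picture. A call takes as long as a camera call.
- finder.search_frame(picture, label): "xyz" ([x, y, z] in m, in world coordinates, good to about 4 mm: the middle of the surface that is visible of it).
- finder.masks_of(picture, label): "region" (480x640 bool, what is visible of it).
- finder.pinpoint(picture, label): "xyz" ([x, y, z] in m, in world coordinates, good to about 4 mm: a listed point, or the origin of a listed thing).
The state is a dict: "t": time; "qpos": joint angles; "qvel": joint speeds; "joint_torque": joint torques, N m; "tcp_pos": TCP position; "orientation": TCP orientation; "contact_force": force on the tool from outside, world axes, zero at the start; "ft_torque": the same for the moment, N m; "width": finger opening in m.
Only numpy, scipy, OpenCV 4.12 (cv2) and the standard library are available. Lean on these libraries where they do the work, as an engineer would, in place of code of your own. Each camera call takes 0.05 s, during which the arm holds its last target. There are 200 camera calls.

TASK

Clamp the turning tool holder that lies on the sloping plate: swing the blue strap clockwise over it until it meets its stop, then tighten the black wing thumbscrew clockwise. Stop as soon as its clutch first slips (the wings turn but the yellow disc below no longer does, at most an eighth of a turn of slip) and let go, leaving the strap over the holder and everything else as it stands.

Things in the scene. Friction and masses are not known exactly. Their poses are not given: they have to be found in the camera images.
- fixture: Fixed angle plate, 210 x 200 mm; origin: centre of its underside on the bench; z up, x from its low edge (nearest the robot) to its high edge. The aluminium face (200 mm up-slope, 180 mm wide) rises at 30 degrees towards +x, its middle 100 mm above the bench; its normal leans 30 degrees from vertical towards -x. A 10 mm steel lip on the low side holds the tool holder. Place and yaw vary.
- strap_pin (a point): On the axis of the steel handle pin of the blue strap (bar 128 x 26 x 12 mm). Pin 16 mm in diameter, square to the face, free from 30 mm below this point to 16 mm above. z: along the pin, away from the face; y: from the pin to the strap's pivot, 100 mm away, the thumbscrew's axis. Turns parallel to the face, held by friction (1.2 N at the pin). Tightening the screw lowers it 2.5 mm per rad.
- strap (a joint): Angle of the clamp strap (rad): 0 = pointing to the plate's right (-y of fixture); grows clockwise seen from above the face; 1.57 = at its hard stop (red pin), pointing down-slope, square across the holder. Starts parked at 0 to 0.5.
- wing_grip (a point): Middle of the black thumbscrew wings, on the screw's axis (also the strap's pivot). z: along the axis, away from the face; x: along the wings. Wings: flat bar 64 mm long (x), 14 mm thick (y), from 18 mm below this point to 17 mm above, white line on top. The yellow disc (68 mm wide, top 25 mm below this point) is fixed to the screw; its black marks stand square to the wings until the clutch slips.
- screw (a joint): Angle of the screw (the yellow disc) in rad; grows clockwise seen from above, which tightens; it takes 0.05 N m to turn. Fully tight, against a hard stop, at 1.40. It starts at 0.3 to 1.0.
- clutch (a joint): Slip of the clutch (rad): how far the black wings have turned clockwise relative to the yellow disc. 0 at the start and until the clutch slips; it slips at 0.3 N m, only once the screw is fully tight, and stays where it is left. Turning the wings back unscrews the screw.
- holder: Loose dark steel turning tool holder, 25 x 25 mm shank 140 mm long, 0.65 kg, lying across the sloping face against the lip; origin at the centre of the shank's underside, y along the shank, z square to the face. Its underside lies on the face. Leave it where it lies.
- sleeve: Loose bystander: standing tapered steel sleeve, 68 mm in diameter, 75 mm high, origin at the centre of its underside.
- bolt: Loose bystander: black steel socket-head bolt lying on the bench, 90 mm long along x, head 36 mm in diameter at the -x end; origin on the bench under its middle.
- wheel: Loose bystander: spare white grinding wheel lying flat, 110 mm in diameter, 14 mm thick, origin at the centre of its underside.

How it is judged:
On the way, in this order (a step that is already met when the one before it is completed fails the run):
1. the strap is swung over the holder, to its stop, before the screw is tight (value of joint strap above 1.45 rad and value of joint screw below 1.3 rad and value of joint clutch below 0.04 rad), for 0.1 s.
2. the screw is fully tight and its clutch has slipped (value of joint screw above 1.34 rad and value of joint clutch above 0.05 rad), for 0.1 s.
At the end, for the whole second after the job is handed in: The strap is within 0.12 rad of its stop over the holder, the screw within 0.06 rad of fully tight, the clutch has slipped by more than 0.05 rad and less than 0.8 rad, and the holder lies within 10 mm of where it was (all of step 2 and value of joint strap above 1.45 rad and value of joint clutch below 0.8 rad and distance of holder from where it was at the start of the episode below 0.01 m); the robot touches nothing.
It fails at once if the clutch is turned on past its first slip (more than 0.8 rad) (value of joint clutch above 0.8 rad).
It fails at once if the holder is pushed out of its place by 10 mm or more (distance of holder from where it was at the start of the episode above 0.01 m).
It fails at once if a bystander (sleeve, bolt, wheel) is moved by more than 20 mm (distance of any of sleeve, bolt, wheel from where it was at the start of the episode above 0.02 m).
It also fails if it takes over 45 s, if anything falls off the work surface, if the arm or the gripper's body presses on something with over 40 N, if the wrist force passes 120 N, or if a joint passes its speed limit or range.

## Working session

There is one attempt and no reset: what is moved stays moved. The work goes in short steps, Python scripts to look and compute and a tool call to move; the robot and the scene stay as the last step left them, time stands still between calls to the robot, and variables do not carry over. Pictures are saved under pics/ and viewed, about 8 in all and at most 12, crops included, and the job is handed in when it is done.

Besides the shell and the picture viewer there is one more tool, called after ">>>" as name(argument=value, ...), one argument or row to a line, values as JSON. play_rows: Moves the arm, as the interface text tells. Its arguments: {"type":"object","properties":{"plan":{"type":"array"},"squeeze":{"type":"number"}},"required":["plan"]}

```bash
mkdir -p pics
cat > h.py <<'E'
import numpy as np, cv2
from bench import ctrl, viewer, job, finder
from scipy.spatial.transform import Rotation as R
def rot(q): return R.from_quat([q[1],q[2],q[3],q[0]])
def proj(p,im):
    T=np.linalg.inv(im["cam_to_world"]); c=T[:3,:3]@np.asarray(p)+T[:3,3]; u=im["mtx"]@c; return u[:2]/u[2]
def onplane(px,im,p0,n):
    M=im["cam_to_world"]; d=M[:3,:3]@np.linalg.solve(im["mtx"],[px[0],px[1],1.]); o=M[:3,3]
    return o+d*(np.dot(n,np.asarray(p0)-o)/np.dot(n,d))
def save(im,n): cv2.imwrite("pics/"+n,cv2.cvtColor(im["pixels"],cv2.COLOR_RGB2BGR))
E
python3 - <<'E'
from h import *
np.set_printoptions(precision=4,suppress=True)
o=ctrl.get_obs(); print({k:np.round(v,4) for k,v in o.items()}); print(rot(o["orientation"]).as_matrix())
for n in("scene","top","wrist"):
    im=viewer.get_image(n); save(im,n+"0.png"); print(n,im["cam_to_world"][:3,3])
    for l in("fixture","strap_pin","wing_grip","holder","sleeve","bolt","wheel"):
        r=finder.pinpoint(im,l); print(l,[(np.round(a["xyz"],4),round(a["confidence"],2)) for a in r[:2]])
E
```

```text
{'t': np.float64(0.0), 'qpos': array([-0.8699,  0.3594,  0.011 , -0.0003, -1.2241, -0.2881]), 'qvel': array([ 0.0001,  0.0001,  0.0012,  0.0003,  0.0014, -0.0008]), 'joint_torque': array([  0.0005, -58.2726,  29.3063,   6.9973,   0.0069,  -0.0002]), 'tcp_pos': array([ 0.2706, -0.6179,  0.2256]), 'orientation': array([ 0.6919, -0.1443,  0.6923,  0.1454]), 'contact_force': array([ 0.7323, -0.162 ,  0.1185]), 'ft_torque': array([0.0065, 0.0099, 0.0186]), 'width': np.float64(0.0876)}
[[-0.0008 -0.401   0.9161]
 [ 0.0015  0.9161  0.401 ]
 [-1.      0.0017 -0.0002]]
scene [0.8857 0.5458 0.9861]
fixture [(array([0.565 , 0.1325, 0.0013]), 0.59)]
strap_pin [(array([0.5263, 0.0335, 0.1517]), 0.94)]
wing_grip [(array([ 0.6269, -0.0783, -0.0003]), 0.74)]
holder [(array([0.5179, 0.1257, 0.0715]), 0.93)]
sleeve [(array([0.5626, 0.3042, 0.002 ]), 0.79)]
bolt [(array([0.4502, 0.2905, 0.0003]), 0.88)]
wheel [(array([ 0.6275, -0.0758, -0.0021]), 0.65)]
top [0.4464 0.0593 0.9214]
fixture [(array([0.5572, 0.1353, 0.0026]), 0.68)]
strap_pin [(array([0.557 , 0.3135, 0.0019]), 0.56)]
wing_grip [(array([0.5489, 0.1307, 0.1888]), 0.92)]
holder [(array([0.5177, 0.1195, 0.0718]), 0.95)]
sleeve [(array([0.5617, 0.3122, 0.0007]), 0.69)]
bolt [(array([0.4458, 0.2885, 0.0027]), 0.65)]
wheel [(array([ 0.6292, -0.0795, -0.0019]), 0.98)]
wrist [ 0.1944 -0.6514  0.3846]
fixture []
strap_pin []
wing_grip []
holder []
sleeve []
bolt []
wheel []
```

View pics/scene0.png

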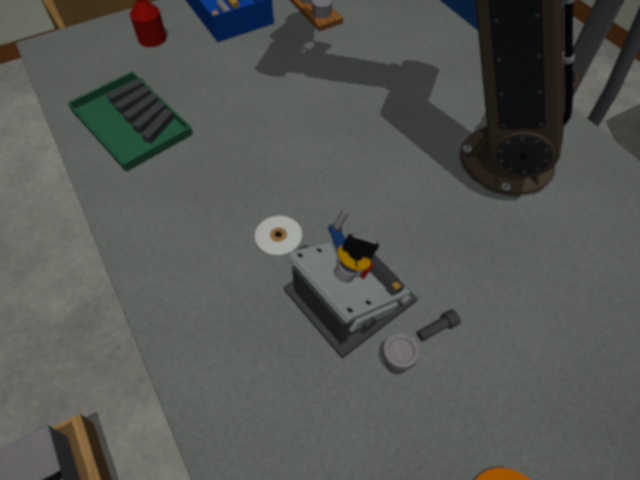

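View pics/top0.png

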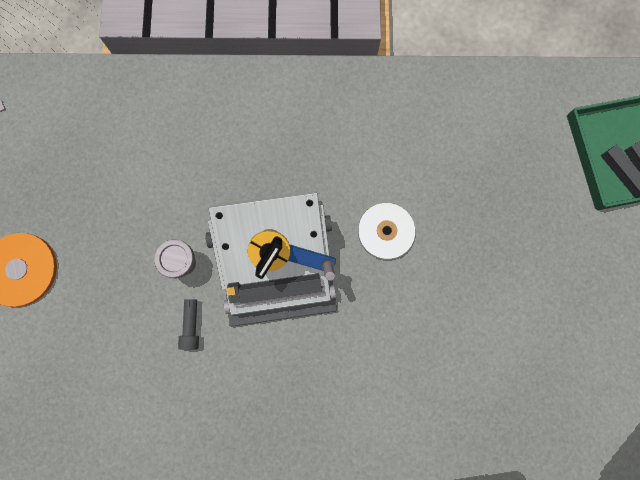

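The scene view shows the plate mid-right, around (350,285). The top view shows the wings running from (278,242) to (262,274) and the strap pin at about (328,268). Plate yaw is roughly +8°. I'll move over the plate for a wrist view.

>>> play_rows(
  plan=[
    {"grip":0,"dp":[-0.02,0.032,0.034],"turn":0},
    {"grip":0,"dp":[-0.03,0.064,0.068],"turn":0},
    {"grip":0,"dp":[-0.04,0.096,0.102],"turn":0},
    {"grip":0,"dp":[-0.05,0.128,0.136],"turn":0},
    {"grip":0,"dp":[-0.06,0.16,0.17],"turn":0},
    {"grip":0,"dp":[-0.07,0.192,0.204],"turn":0},
    {"grip":0,"dp":[-0.074,0.224,0.238],"turn":0},
    {"grip":0,"dp":[-0.074,0.253,0.268],"turn":0},
  ],
)

```text
t: 2.0
tcp_pos: [0.4156, -0.2772, 0.3018]
orientation: [0.693, -0.145, 0.691, 0.145]
contact_force: [-0.1, -0.2, 0.0]
width: 0.0438
```

>>> play_rows(
  plan=[
    {"grip":0,"dp":[0,0.032,0.034],"turn":2},
    {"grip":0,"dp":[0,0.064,0.068],"turn":4},
    {"grip":0,"dp":[0,0.096,0.102],"turn":6},
    {"grip":0,"dp":[0,0.128,0.136],"turn":8},
    {"grip":0,"dp":[0,0.16,0.17],"turn":10},
    {"grip":0,"dp":[0,0.192,0.204],"turn":12},
    {"grip":0,"dp":[0,0.224,0.238],"turn":14},
    {"grip":0,"dp":[0,0.253,0.268],"turn":16},
  ],
)

```text
t: 2.8
tcp_pos: [0.5593, 0.0625, 0.3008]
orientation: [0.706, -0.047, 0.705, 0.047]
contact_force: [0.0, -0.8, 0.9]
width: 0.0436
```

Run:
```python
from h import *
np.set_printoptions(precision=4,suppress=True)
o=ctrl.get_obs(); print(o["t"],o["tcp_pos"],o["width"],o["qpos"]); print(rot(o["orientation"]).as_matrix())
for n in("wrist","top","wrist"):
    im=viewer.get_image(n); save(im,n+"1.png"); print(n,im["cam_to_world"])
    for l in("fixture","strap_pin","wing_grip","holder"):
        r=finder.pinpoint(im,l); print(l,[(np.round(a["xyz"],4),round(a["confidence"],2)) for a in r[:2]])
```

```text
2.8 [0.5593 0.0625 0.3008] 0.04364194125672219 [ 0.4591  0.1334 -0.12    0.0001 -1.3167 -1.8971]
[[ 0.0006 -0.1324  0.9912]
 [ 0.0002  0.9912  0.1324]
 [-1.      0.0002  0.0007]]
wrist [[-0.1321  0.9437  0.3033  0.4765]
 [ 0.9912  0.126   0.0397  0.0516]
 [-0.0007  0.3059 -0.9521  0.4587]
 [ 0.      0.      0.      1.    ]]
fixture [(array([0.5669, 0.133 , 0.0007]), 0.67), (array([0.56  , 0.3085, 0.0006]), 0.22)]
strap_pin [(array([0.5288, 0.0414, 0.1507]), 0.92)]
wing_grip [(array([0.5475, 0.1268, 0.1801]), 0.57)]
holder [(array([0.5207, 0.1214, 0.0718]), 0.82), (array([ 0.5648,  0.1371, -0.003 ]), 0.52)]
top [[-0.0002 -0.9851  0.1722  0.4464]
 [-1.     -0.0011 -0.0076  0.0593]
 [ 0.0077 -0.1722 -0.985   0.9214]
 [ 0.      0.      0.      1.    ]]
fixture [(array([0.5574, 0.131 , 0.0014]), 0.61)]
strap_pin [(array([0.5292, 0.0337, 0.1469]), 0.59)]
wing_grip [(array([0.5489, 0.1286, 0.1865]), 0.76), (array([0.5304, 0.0344, 0.1475]), 0.65)]
holder [(array([0.5155, 0.1216, 0.0689]), 0.66)]
wrist [[-0.1317  0.9437  0.3033  0.4758]
 [ 0.9913  0.1256  0.0396  0.0485]
 [-0.0007  0.3059 -0.9521  0.4589]
 [ 0.      0.      0.      1.    ]]
fixture [(array([0.5642, 0.1339, 0.0005]), 0.82)]
strap_pin []
wing_grip [(array([0.5492, 0.1247, 0.1811]), 0.67)]
holder [(array([0.5208, 0.122 , 0.0706]), 0.94)]
```

View pics/wrist1.png

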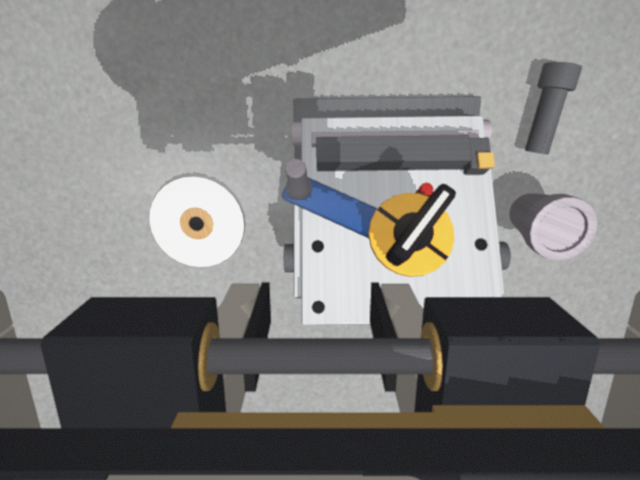

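The wrist view is aligned with the plate. The pin top is at about (296,167), the wing bar's white line runs (450,192) to (396,255), and the stop pin is at (426,189). I'll refine with a top crop and triangulation.

Run:
```python
from h import *
np.set_printoptions(precision=4,suppress=True)
t=viewer.get_image("top");w=viewer.get_image("wrist")
a=cv2.resize(t["pixels"][185:335,195:345],(600,600),interpolation=cv2.INTER_CUBIC)
cv2.imwrite("pics/tc.png",cv2.cvtColor(a,cv2.COLOR_RGB2BGR))
for p in([.5487,.1275,.184],[.528,.036,.150]): print(proj(p,t),proj(p,w))
np.savez("c.npz",tm=t["mtx"],tc=t["cam_to_world"],wm=w["mtx"],wc=w["cam_to_world"])
```

```text
[271.4017 257.6605] [414.3902 224.6399]
[330.3584 273.4628] [294.6287 171.9117]
```

View pics/tc.png

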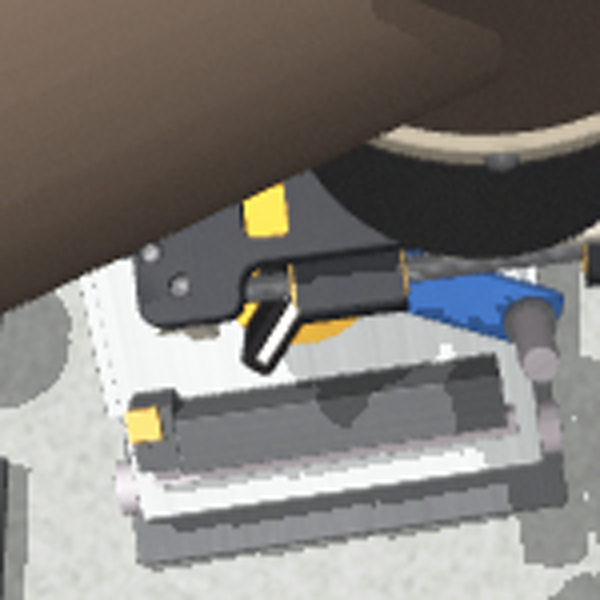

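Run:
```python
from h import *
np.set_printoptions(precision=4,suppress=True)
c=np.load("c.npz")
P=lambda m,T: m@np.linalg.inv(T)[:3]
Pt,Pw=P(c["tm"],c["tc"]),P(c["wm"],c["wc"])
def tri(a,b):
    X=cv2.triangulatePoints(Pt,Pw,np.float64(a),np.float64(b)).ravel(); return X[:3]/X[3]
print("pintop",tri((329.9,275.1),(296,165)),"pinbase",tri((327.3,263),(299,191)))
print("wing low end",tri((260.,273.8),(448,193)),"wingmid",tri((269.6,257.5),(422,224)))
yaw=0.125
for y in(.11,.135,.16):
    n=R.from_euler("z",y).apply([-.5,0,.866]); up=R.from_euler("z",y).apply([.866,0,.5])
    pt=tri((329.9,275.1),(296,165)); pin=pt-.016*n
    for nm,w in(("wg",np.array([.5487,.1275,.184])),):
        d=pin-w; fy=R.from_euler("z",y).apply([0,1,0]); print(y,"pin",pin,"d: n,up,y",d@n,d@up,d@fy,np.hypot(d@up,d@fy))
# wrist directions of plate edges on face plane
W={"mtx":c["wm"],"cam_to_world":c["wc"]}
# horizontal-line pairs: holes
f0=np.array([.563,.133,.1])
n=R.from_euler("z",.13).apply([-.5,0,.866])
a,b=onplane((317,246),W,f0,n),onplane((481,244),W,f0,n); print("holes",a,b,"yaw",np.arctan2(-(b-a)[0],(b-a)[1]))
a,b=onplane((303,120),W,f0,n),onplane((482,119),W,f0,n); print("lip",a,b,"yaw",np.arctan2(-(b-a)[0],(b-a)[1]))
# wing line on top plane
wg=np.array([.5487,.1275,.184]); tp=wg+.017*n
a,b=onplane((450,191),W,tp,n),onplane((395,257),W,tp,n); d=b-a; print("wing ends",a,b,np.linalg.norm(d),"mid",(a+b)/2-.017*n)
up=R.from_euler("z",.13).apply([.866,0,.5]); fy=R.from_euler("z",.13).apply([0,1,0]); print("cw from up (deg)",np.degrees(np.arctan2(-d@fy,d@up)))
```

```text
pintop [0.5308 0.0348 0.0956] pinbase [0.5482 0.0403 0.1239]
wing low end [0.5226 0.1439 0.1899] wingmid [0.5471 0.1301 0.1907]
0.11 pin [0.5388 0.0357 0.0818] d: n,up,y -0.07856746414364274 -0.06836978274978554 -0.0902056027559386 0.11318779952722409
0.135 pin [0.5388 0.0359 0.0818] d: n,up,y -0.07744437467356151 -0.07031497371196621 -0.08947935328064756 0.11380136287249565
0.16 pin [0.5387 0.036  0.0818] d: n,up,y -0.07633071332349396 -0.0722438351702833 -0.08869718212223482 0.11439563731426104
holes [0.5989 0.0626 0.1153] [0.5773 0.212  0.1141] yaw 0.1433973106271672
lip [0.4924 0.0342 0.0522] [0.4681 0.2092 0.0514] yaw 0.13816762135132152
wing ends [0.5204 0.1456 0.1888] [0.5651 0.1114 0.2118] 0.06089452315931347 mid [0.5512 0.1296 0.1856]
cw from up (deg) 40.71163210751449
```

Run:
```python
from h import *
np.set_printoptions(precision=4,suppress=True)
c=np.load("c.npz");W={"mtx":c["wm"],"cam_to_world":c["wc"]};T={"mtx":c["tm"],"cam_to_world":c["tc"]}
z=R.from_euler("z",.138);n=z.apply([-.5,0,.866]);up=z.apply([.866,0,.5]);fy=z.apply([0,1,0])
w=np.array([.5495,.129,.186])
print("wing in fixture rel (.563,.133,.1):",[(w-np.array([.563,.133,.1]))@k for k in(n,up,fy)])
for im,px in((W,(296,165)),(T,(329.9,275.1)),(W,(298,190)),(T,(327.3,263))):
  for h in(-.06,-.045,-.03,-.015,0,.015):
    p=onplane(px,im,w+h*n,n);d=p-w;print(px,h,p,"r",round(np.hypot(d@up,d@fy),4),"th",round(np.arctan2(-d@up,-d@fy),3))
s=viewer.get_image("scene")
for l in("strap_pin","wing_grip"):
    r=finder.pinpoint(s,l); print(l,[(np.round(a["xyz"],4),round(a["confidence"],2)) for a in r[:2]])
a=cv2.resize(s["pixels"][190:340,270:430],(800,750),interpolation=cv2.INTER_CUBIC)[:600]
cv2.imwrite("pics/sc.png",cv2.cvtColor(a,cv2.COLOR_RGB2BGR)); np.savez("s.npz",m=s["mtx"],c=s["cam_to_world"])
for h in(-.03,-.015,0,.0):
    p=onplane((296,165),W,w+h*n,n); print(h,(proj(p,s)-[270,190])*5)
print((proj(w,s)-[270,190])*5)
```

```text
wing in fixture rel (.563,.133,.1): [np.float64(0.08143695324708751), np.float64(0.030943628976044406), np.float64(-0.0021048799413376567)]
(296, 165) -0.06 [0.5303 0.0343 0.0982] r 0.1159 th 0.666
(296, 165) -0.045 [0.5279 0.035  0.1142] r 0.1115 th 0.629
(296, 165) -0.03 [0.5255 0.0356 0.1302] r 0.1073 th 0.589
(296, 165) -0.015 [0.5231 0.0363 0.1462] r 0.1032 th 0.546
(296, 165) 0 [0.5207 0.0369 0.1622] r 0.0993 th 0.499
(296, 165) 0.015 [0.5183 0.0376 0.1782] r 0.0957 th 0.449
(329.9, 275.1) -0.06 [0.5306 0.0352 0.0985] r 0.1149 th 0.667
(329.9, 275.1) -0.045 [0.529  0.0357 0.1149] r 0.1102 th 0.622
(329.9, 275.1) -0.03 [0.5273 0.0362 0.1313] r 0.1058 th 0.574
(329.9, 275.1) -0.015 [0.5256 0.0367 0.1477] r 0.1017 th 0.521
(329.9, 275.1) 0 [0.5239 0.0372 0.1641] r 0.0978 th 0.465
(329.9, 275.1) 0.015 [0.5223 0.0376 0.1805] r 0.0943 th 0.403
(298, 190) -0.06 [0.5504 0.0391 0.1101] r 0.1012 th 0.493
(298, 190) -0.045 [0.5471 0.0396 0.1256] r 0.0982 th 0.453
(298, 190) -0.03 [0.5438 0.04   0.141 ] r 0.0953 th 0.41
(298, 190) -0.015 [0.5405 0.0404 0.1565] r 0.0926 th 0.365
(298, 190) 0 [0.5372 0.0409 0.172 ] r 0.0901 th 0.317
(298, 190) 0.015 [0.5339 0.0413 0.1874] r 0.0878 th 0.267
(327.3, 263) -0.06 [0.55   0.0399 0.1099] r 0.1007 th 0.5
(327.3, 263) -0.045 [0.5479 0.0403 0.1261] r 0.0972 th 0.446
(327.3, 263) -0.03 [0.5458 0.0407 0.1422] r 0.094 th 0.388
(327.3, 263) -0.015 [0.5438 0.041  0.1584] r 0.0911 th 0.326
(327.3, 263) 0 [0.5417 0.0414 0.1746] r 0.0887 th 0.26
(327.3, 263) 0.015 [0.5396 0.0418 0.1908] r 0.0866 th 0.191
strap_pin [(array([0.5282, 0.0346, 0.1529]), 0.97)]
wing_grip [(array([0.5522, 0.1347, 0.1814]), 0.76)]
-0.03 [369.1521 156.8445]
-0.015 [376.8233 132.5232]
0 [384.687  107.5918]
0.0 [384.687  107.5918]
[452.244  270.1114]
```

View pics/sc.png

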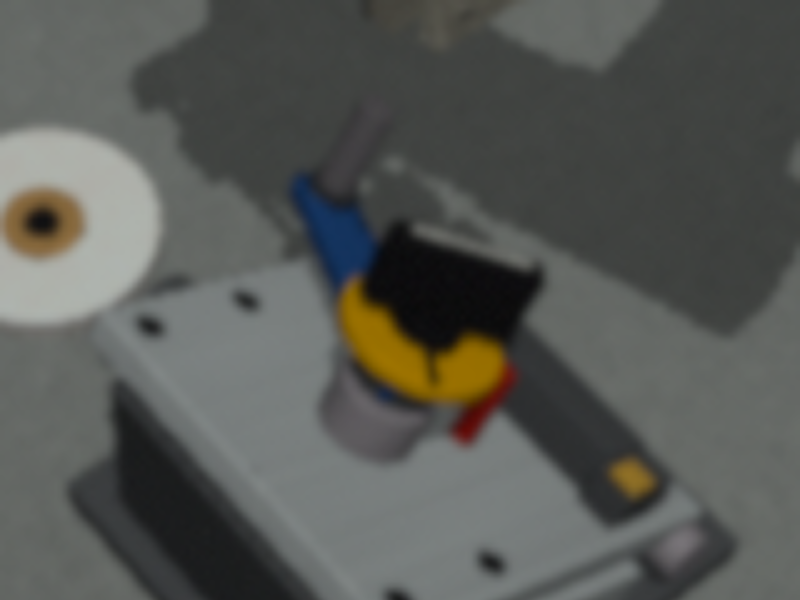

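Pin top is at about (0.522, 0.037, 0.163), with r≈0.1 and strap≈0.48, and the three cameras agree. Next I'll descend with the jaws straddling the pin.

>>> play_rows(
  plan=[
    {"grip":0,"dp":[0,-0.0185,-0.039],"turn":0},
    {"grip":0,"dp":[0.03,-0.0185,-0.039],"turn":0},
    {"grip":0,"dp":[0.07,-0.0185,-0.039],"turn":0},
    {"grip":0,"dp":[0.11,-0.0185,-0.039],"turn":0},
    {"grip":0,"dp":[0.135,-0.0185,-0.039],"turn":0},
    {"grip":0,"dp":[0.152,-0.0185,-0.039],"turn":0},
    {"grip":0,"dp":[0.152,-0.0185,-0.039],"turn":0},
    {"grip":0,"dp":[0.152,-0.0185,-0.039],"turn":0},
  ],
)

```text
t: 4.6
tcp_pos: [0.5229, 0.0368, 0.149]
orientation: [0.706, -0.047, 0.706, 0.047]
contact_force: [0.8, 0.5, -0.3]
width: 0.0439
```

Run:
```python
from h import *
o=ctrl.get_obs(); print(o["t"],o["tcp_pos"],o["contact_force"],o["width"])
w=viewer.get_image("wrist"); save(w,"w2.png")
```

```text
4.6 [0.52288886 0.03675385 0.14900834] [ 0.82436244  0.52844421 -0.29019228] 0.04392180024047191
```

View pics/w2.png

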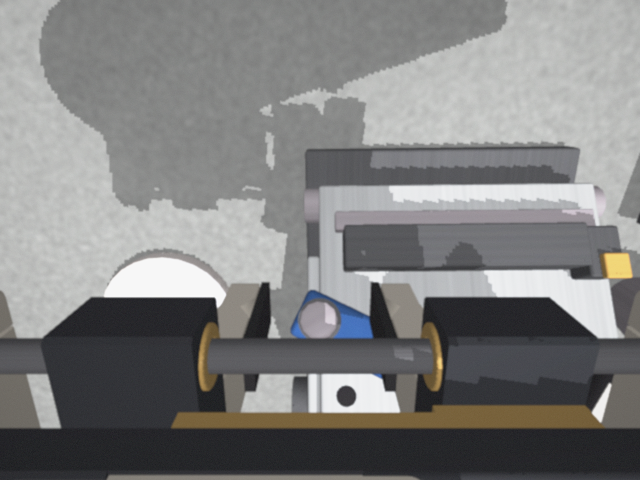

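The pin (320,320) sits centred between the jaws, on the pads. I'll close lightly.

>>> play_rows(
  plan=[
    {"grip":1,"dp":[0,0,0],"turn":0},
    {"grip":1,"dp":[0,0,0],"turn":0},
    {"grip":1,"dp":[0,0,0],"turn":0},
    {"grip":1,"dp":[0,0,0],"turn":0},
    {"grip":1,"dp":[0,0,0],"turn":0},
    {"grip":1,"dp":[0,0,0],"turn":0},
    {"grip":1,"dp":[0,0,0],"turn":0},
    {"grip":1,"dp":[0,0,0],"turn":0},
  ],
  squeeze=10,
)

```text
t: 5.45
tcp_pos: [0.5223, 0.0364, 0.1486]
orientation: [0.705, -0.047, 0.706, 0.047]
contact_force: [-1.9, -3.9, 2.6]
width: 0.0158
```

>>> play_rows(
  plan=[
    {"grip":1,"dp":[0.006,0.0073,-0.0103],"turn":0},
    {"grip":1,"dp":[0.0114,0.0162,-0.0197],"turn":0},
    {"grip":1,"dp":[0.016,0.0265,-0.0278],"turn":0},
    {"grip":1,"dp":[0.02,0.0381,-0.0346],"turn":0},
    {"grip":1,"dp":[0.0232,0.0506,-0.0401],"turn":0},
    {"grip":1,"dp":[0.0254,0.0639,-0.0439],"turn":0},
    {"grip":1,"dp":[0.0266,0.0776,-0.0461],"turn":0},
    {"grip":1,"dp":[0.0269,0.087,-0.0466],"turn":0},
  ],
)

```text
t: 6.25
tcp_pos: [0.4614, 0.1157, 0.12]
orientation: [0.703, -0.048, 0.708, 0.046]
contact_force: [-5.4, -4.1, -0.9]
width: 0.0154
```

>>> play_rows(
  plan=[
    {"grip":1,"dp":[0,0.003,0],"turn":0},
    {"grip":1,"dp":[0,0.005,0],"turn":0},
    {"grip":1,"dp":[0,0.005,0],"turn":0},
    {"grip":1,"dp":[0,0.005,0],"turn":0},
    {"grip":1,"dp":[0,0.005,0],"turn":0},
    {"grip":1,"dp":[0,0.005,0],"turn":0},
    {"grip":1,"dp":[0,0.005,0],"turn":0},
    {"grip":1,"dp":[0,0.005,0],"turn":0},
  ],
)

```text
t: 7.05
tcp_pos: [0.461, 0.1195, 0.1201]
orientation: [0.703, -0.048, 0.708, 0.046]
contact_force: [-5.8, -6.6, -0.2]
width: 0.0155
```

Run:
```python
from h import *
np.set_printoptions(precision=4,suppress=True)
o=ctrl.get_obs(); print(o["t"],o["tcp_pos"],o["contact_force"],o["width"])
z=R.from_euler("z",.138);n=z.apply([-.5,0,.866]);up=z.apply([.866,0,.5]);fy=z.apply([0,1,0])
C=np.array([.5495,.129,.186])-.016*n; p=o["tcp_pos"]+[.0055,.0005,.002]; d=p-C
print(d@n,np.hypot(d@up,d@fy),np.arctan2(-d@up,-d@fy))
```

```text
7.05 [0.461  0.1195 0.1201] [-5.7774 -6.6319 -0.2451] 0.015495935536426808
0.00233862030110131 0.10422879944127322 1.5944920898334682
```

>>> play_rows(
  plan=[
    {"grip":1,"dp":[0,0.003,0],"turn":0},
    {"grip":1,"dp":[0,0.005,0],"turn":0},
    {"grip":1,"dp":[0,0.005,0],"turn":0},
    {"grip":1,"dp":[0,0.005,0],"turn":0},
    {"grip":1,"dp":[0,0.005,0],"turn":0},
    {"grip":1,"dp":[0,0.005,0],"turn":0},
    {"grip":1,"dp":[0,0.005,0],"turn":0},
    {"grip":1,"dp":[0,0.005,0],"turn":0},
  ],
)

```text
t: 7.85
tcp_pos: [0.4604, 0.1221, 0.12]
orientation: [0.703, -0.049, 0.708, 0.044]
contact_force: [0.0, -18.1, -0.6]
width: 0.0155
```

The strap is at its stop: force rose to 18 N and the estimated angle is about 1.57. I'll release, rise and take another look.

>>> play_rows(
  plan=[
    {"grip":0,"dp":[0,-0.007,0],"turn":0},
    {"grip":0,"dp":[0,-0.007,0],"turn":0},
    {"grip":0,"dp":[-0.04,-0.007,0],"turn":0},
    {"grip":0,"dp":[-0.085,-0.007,0],"turn":0},
    {"grip":0,"dp":[-0.13,-0.02,0.02],"turn":0},
    {"grip":0,"dp":[-0.16,-0.035,0.05],"turn":0},
    {"grip":0,"dp":[-0.18,-0.043,0.08],"turn":0},
    {"grip":0,"dp":[-0.18,-0.043,0.095],"turn":0},
  ],
)

```text
t: 8.65
tcp_pos: [0.5671, 0.0973, 0.3053]
orientation: [0.708, -0.046, 0.703, 0.048]
contact_force: [-2.0, 0.2, -0.6]
width: 0.0438
```

Run:
```python
from h import *
viewer.get_image("top");viewer.get_image("top")
w=viewer.get_image("wrist"); save(w,"w3.png"); np.savez("w3.npz",m=w["mtx"],c=w["cam_to_world"])
o=ctrl.get_obs(); print(o["t"],o["tcp_pos"],o["contact_force"],o["width"]); print(rot(o["orientation"]).as_matrix().round(4))
for l in("strap_pin","wing_grip","holder"):
    r=finder.pinpoint(w,l); print(l,[(np.round(a["xyz"],4),round(a["confidence"],2)) for a in r[:2]])
```

```text
8.8 [0.56401446 0.09737908 0.30110789] [-0.70002185 -0.11127617 -0.25156805] 0.04384592320678086
[[-2.000e-04 -1.326e-01  9.912e-01]
 [ 7.000e-04  9.912e-01  1.326e-01]
 [-1.000e+00  7.000e-04 -1.000e-04]]
strap_pin [(array([0.4671, 0.1215, 0.1236]), 0.83), (array([ 0.5633,  0.1332, -0.002 ]), 0.37)]
wing_grip [(array([0.5506, 0.1276, 0.1835]), 0.71)]
holder [(array([0.5207, 0.12  , 0.0691]), 0.55)]
```

View pics/w3.png

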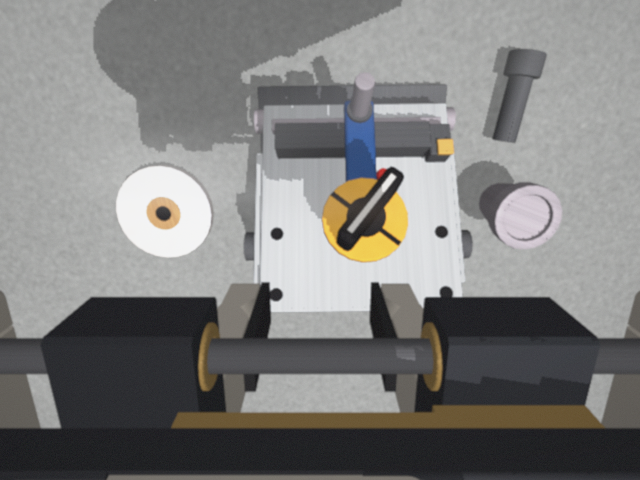

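The strap (from (360,170) to (362,85)) now lies straight down-slope over the holder, against the red pin. The wings run (397,173) to (345,242). Next I'll compute the finger-push path on the low wing end.

```bash
cat > path.py <<'E'
from h import *
np.set_printoptions(precision=4,suppress=True)
z=R.from_euler("z",.136);n=z.apply([-.5,0,.866]);up=z.apply([.866,0,.5]);fy=z.apply([0,1,0])
c=np.load("w3.npz");W={"mtx":c["m"],"cam_to_world":c["c"]}
w0=np.array([.5500,.1285,.1855])
a,b=onplane((396,174),W,w0+.017*n,n),onplane((345.5,241),W,w0+.017*n,n)
alpha0=np.arctan2(-(b-a)@fy,(b-a)@up)
w=(a+b)/2-.017*n; w=(w+w0)/2
def pose(al,gap=0.,s=.032,half=.0095,drop=.02):
    e=-np.cos(al)*up+np.sin(al)*fy; t=np.sin(al)*up+np.cos(al)*fy
    E=w+.017*n+s*e-.007*t
    h=np.array([-e[1],e[0],0]); h/=np.linalg.norm(h)
    if h@t<0: h=-h
    p=E-(half+gap)*h; p[2]=E[2]-drop
    return p,np.arctan2(h[1],h[0])
E
python3 - <<'E'
from path import *
print(np.linalg.norm(b-a),(a+b)/2-.017*n,w,"alpha",alpha0)
o=ctrl.get_obs(); M=rot(o["orientation"]).as_matrix(); az=np.arctan2(M[1,2],M[0,2])
for d,g in((-.0,.012),(0,.003),(.25,0),(.5,0),(.75,0),(1,0),(1.25,0)):
    p,h=pose(alpha0+d,g); print(d,g,p,"rel tool",M.T@(p-o["tcp_pos"]),"turn",np.degrees(az-h), "n-off",(p-w)@n)
E
```

```text
0.05827940771357 [0.5513 0.1305 0.1864] [0.5506 0.1295 0.1859] alpha 0.6491719355057832
-0.0 0.012 [0.503  0.1206 0.1658] rel tool [ 0.1356  0.0313 -0.056 ] turn -48.87954721558791 n-off 0.006764247907707989
0 0.003 [0.508  0.1281 0.1658] rel tool [ 0.1356  0.0381 -0.05  ] turn -48.87954721558791 n-off 0.0037984356672721114
0.25 0 [0.5106 0.1395 0.168 ] rel tool [ 0.1334  0.049  -0.0459] turn -34.651415697135455 n-off 0.00359183439344006
0.5 0 [0.5136 0.1476 0.1709] rel tool [ 0.1305  0.0566 -0.0418] turn -21.335665977918428 n-off 0.004106974668372693
0.75 0 [0.5184 0.1543 0.1745] rel tool [ 0.1269  0.0627 -0.0362] turn -8.645043508466033 n-off 0.004376628408209697
1 0 [0.5245 0.1594 0.1784] rel tool [ 0.123   0.0669 -0.0295] turn 3.782358024946915 n-off 0.0044183038988003815
1.25 0 [0.5316 0.1625 0.1825] rel tool [ 0.1189  0.069  -0.022 ] turn 16.330507377360195 n-off 0.004235079636252529
```

>>> play_rows(
  plan=[
    {"grip":1,"dp":[0,0.012,-0.03],"turn":-8},
    {"grip":1,"dp":[0,0.025,-0.05],"turn":-16},
    {"grip":1,"dp":[0,0.03,-0.058],"turn":-24},
    {"grip":1,"dp":[0.02,0.03,-0.058],"turn":-32},
    {"grip":1,"dp":[0.05,0.03,-0.058],"turn":-40},
    {"grip":1,"dp":[0.09,0.03,-0.058],"turn":-48},
    {"grip":1,"dp":[0.12,0.03,-0.058],"turn":-49},
    {"grip":1,"dp":[0.1356,0.03,-0.058],"turn":-49},
  ],
)

```text
t: 9.75
tcp_pos: [0.4998, 0.1182, 0.1636]
orientation: [0.621, -0.336, 0.623, 0.336]
contact_force: [0.1, -0.0, -0.3]
width: 0.0004
```

Run:
```python
from path import *
w3=viewer.get_image("wrist"); save(w3,"w4.png")
w3=viewer.get_image("wrist")
o=ctrl.get_obs(); print(o["t"],o["tcp_pos"],o["contact_force"],o["width"]); M=rot(o["orientation"]).as_matrix(); az=np.arctan2(M[1,2],M[0,2])
for d in np.arange(0,1.51,.0625):
    p,h=pose(alpha0+d,0); print(round(d,4),"rel",M.T@(p-o["tcp_pos"]),"turn",round(np.degrees(az-h),1))
```

```text
9.85 [0.4998 0.1181 0.164 ] [-0.5971 -0.1653  0.698 ] 0.0002915109031638055
0.0 rel [-0.0019 -0.0013  0.0158] turn 0.1
0.0625 rel [-0.0023 -0.0001  0.0177] turn 3.8
0.125 rel [-0.0029  0.001   0.0197] turn 7.4
0.1875 rel [-0.0034  0.002   0.0217] turn 10.9
0.25 rel [-0.0041  0.0028  0.0238] turn 14.3
0.3125 rel [-0.0047  0.0035  0.0258] turn 17.7
0.375 rel [-0.0055  0.004   0.0279] turn 21.1
0.4375 rel [-0.0062  0.0044  0.0301] turn 24.4
0.5 rel [-0.007   0.0047  0.0322] turn 27.7
0.5625 rel [-0.0079  0.0048  0.0342] turn 30.9
0.625 rel [-0.0088  0.0048  0.0363] turn 34.1
0.6875 rel [-0.0097  0.0047  0.0384] turn 37.2
0.75 rel [-0.0106  0.0044  0.0404] turn 40.3
0.8125 rel [-0.0116  0.004   0.0424] turn 43.5
0.875 rel [-0.0126  0.0035  0.0443] turn 46.6
0.9375 rel [-0.0136  0.0029  0.0461] turn 49.7
1.0 rel [-0.0146  0.0021  0.048 ] turn 52.8
1.0625 rel [-0.0156  0.0012  0.0497] turn 55.9
1.125 rel [-0.0167  0.0002  0.0514] turn 59.0
1.1875 rel [-0.0177 -0.0009  0.0529] turn 62.2
1.25 rel [-0.0187 -0.0021  0.0544] turn 65.3
1.3125 rel [-0.0197 -0.0034  0.0559] turn 68.5
1.375 rel [-0.0207 -0.0048  0.0572] turn 71.8
1.4375 rel [-0.0217 -0.0063  0.0584] turn 75.0
1.5 rel [-0.0227 -0.0079  0.0596] turn 78.4
```

View pics/w4.png

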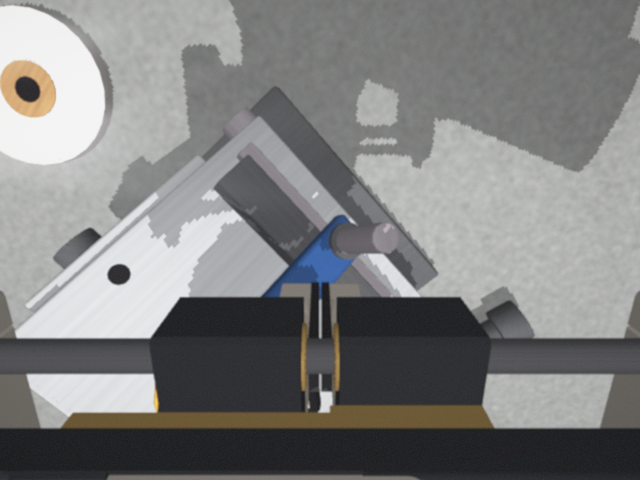

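The fist is down beside the low wing end, which shows at about (315,400) behind the fingers, with no contact. I'll start pushing.

>>> play_rows(
  plan=[
    {"grip":1,"dp":[-0.001,-0.001,0.006],"turn":0},
    {"grip":1,"dp":[-0.0019,-0.0013,0.012],"turn":0},
    {"grip":1,"dp":[-0.0019,-0.0013,0.0158],"turn":0},
    {"grip":1,"dp":[-0.0023,-0.0001,0.0177],"turn":3.8},
    {"grip":1,"dp":[-0.0029,0.001,0.0197],"turn":7.4},
    {"grip":1,"dp":[-0.0034,0.002,0.0217],"turn":10.9},
    {"grip":1,"dp":[-0.0041,0.0028,0.0238],"turn":14.3},
    {"grip":1,"dp":[-0.0041,0.0028,0.0238],"turn":14.3},
  ],
)

```text
t: 10.65
tcp_pos: [0.5124, 0.1401, 0.1705]
orientation: [0.659, -0.255, 0.66, 0.255]
contact_force: [-3.0, -1.8, -1.6]
width: 0.0004
```

Run:
```python
from path import *
t=viewer.get_image("top");s=viewer.get_image("scene")
o=ctrl.get_obs(); print(o["t"],o["tcp_pos"],o["contact_force"]); M=rot(o["orientation"]).as_matrix(); print("force tool",M.T@o["contact_force"])
a=cv2.resize(t["pixels"][215:290,235:310],(500,500),interpolation=cv2.INTER_CUBIC)
b=cv2.resize(s["pixels"][220:280,325:400],(625,500),interpolation=cv2.INTER_CUBIC)[:,:300]
cv2.imwrite("pics/p5.png",cv2.cvtColor(np.hstack([a,b]),cv2.COLOR_RGB2BGR))
```

```text
10.75 [0.5124 0.14   0.1704] [-2.1597 -2.548   0.6755]
force tool [-0.6743 -0.4226 -3.3135]
```

View pics/p5.png

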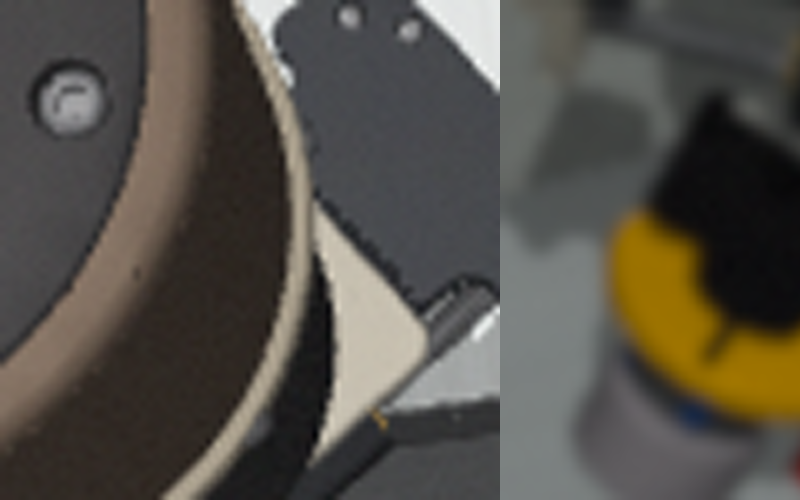

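Run:
```python
from path import *
for k in range(1,6):
    b0=.25*k; p0,h0=pose(alpha0+b0); M=np.array([[0,0,-1],[np.sin(h0),-np.cos(h0),0],[np.cos(h0),np.sin(h0),0]]);M[1]*=-1
    print("from",b0)
    for j in range(1,9):
        p,h=pose(alpha0+b0+j*.25/8); print(j,M@(p-p0),round(np.degrees(h0-h),1))
```

```text
from 0.25
1 [-0.0003  0.0006  0.0009] 1.7
2 [-0.0007  0.0012  0.0019] 3.4
3 [-0.001   0.0017  0.0028] 5.1
4 [-0.0014  0.0022  0.0038] 6.8
5 [-0.0018  0.0027  0.0047] 8.4
6 [-0.0022  0.0031  0.0057] 10.1
7 [-0.0025  0.0036  0.0067] 11.7
8 [-0.003   0.0039  0.0077] 13.3
from 0.5
1 [-0.0004  0.0006  0.0009] 1.6
2 [-0.0008  0.0011  0.0018] 3.2
3 [-0.0013  0.0016  0.0027] 4.8
4 [-0.0017  0.0021  0.0036] 6.4
5 [-0.0022  0.0025  0.0046] 8.0
6 [-0.0026  0.0029  0.0055] 9.6
7 [-0.0031  0.0033  0.0065] 11.1
8 [-0.0036  0.0036  0.0074] 12.7
from 0.75
1 [-0.0005  0.0005  0.0009] 1.6
2 [-0.001   0.001   0.0018] 3.1
3 [-0.0014  0.0014  0.0027] 4.7
4 [-0.0019  0.0018  0.0036] 6.2
5 [-0.0024  0.0022  0.0045] 7.8
6 [-0.0029  0.0025  0.0054] 9.3
7 [-0.0034  0.0028  0.0064] 10.9
8 [-0.0039  0.0031  0.0073] 12.4
from 1.0
1 [-0.0005  0.0004  0.0009] 1.6
2 [-0.001   0.0009  0.0018] 3.1
3 [-0.0015  0.0012  0.0027] 4.7
4 [-0.002   0.0016  0.0036] 6.2
5 [-0.0026  0.0019  0.0045] 7.8
6 [-0.0031  0.0022  0.0054] 9.4
7 [-0.0036  0.0024  0.0063] 11.0
8 [-0.0041  0.0026  0.0073] 12.5
from 1.25
1 [-0.0005  0.0004  0.0009] 1.6
2 [-0.001   0.0007  0.0018] 3.2
3 [-0.0015  0.0011  0.0027] 4.8
4 [-0.002   0.0014  0.0036] 6.4
5 [-0.0025  0.0016  0.0045] 8.1
6 [-0.003   0.0019  0.0055] 9.7
7 [-0.0035  0.0021  0.0064] 11.4
8 [-0.004   0.0022  0.0074] 13.0
```

>>> play_rows(
  plan=[
    {"grip":1,"dp":[-0.0003,0.0006,0.0009],"turn":1.7},
    {"grip":1,"dp":[-0.0007,0.0012,0.0019],"turn":3.4},
    {"grip":1,"dp":[-0.001,0.0017,0.0028],"turn":5.1},
    {"grip":1,"dp":[-0.0014,0.0022,0.0038],"turn":6.8},
    {"grip":1,"dp":[-0.0018,0.0027,0.0047],"turn":8.4},
    {"grip":1,"dp":[-0.0022,0.0031,0.0057],"turn":10.1},
    {"grip":1,"dp":[-0.0025,0.0036,0.0067],"turn":11.7},
    {"grip":1,"dp":[-0.003,0.0039,0.0077],"turn":13.3},
  ],
)

```text
t: 11.55
tcp_pos: [0.5153, 0.148, 0.173]
orientation: [0.684, -0.177, 0.685, 0.177]
contact_force: [-2.8, -2.5, -2.7]
width: 0.0006
```

```bash
cat > chk.py <<'E'
from path import *
import sys
s=viewer.get_image("scene"); save(s,"s_%s.png"%sys.argv[1])
o=ctrl.get_obs(); print(o["t"],o["tcp_pos"]); M=rot(o["orientation"]).as_matrix(); print("force tool",M.T@o["contact_force"],"az",np.arctan2(M[1,2],M[0,2]))
# brightness round the disc top at r=.029: yellow vs black mark; angle cw from up-slope
D=w-.025*n; g=s["pixels"].astype(float); out=[]
for d in range(-180,180,5):
    v=np.median([cv2.getRectSubPix(g[:,:,0].astype(np.float32),(1,1),tuple(map(float,proj(D+r*(np.cos(np.radians(d))*up-np.sin(np.radians(d))*fy),s))))[0,0] for r in(.024,.027,.030)])
    out.append((d,int(v)))
print(out)
E
python3 chk.py a
```

```text
11.6 [0.5154 0.1482 0.1731]
force tool [ 1.7165 -1.62   -3.5289] az 0.5037436667559467
[(-180, 12), (-175, 12), (-170, 13), (-165, 12), (-160, 13), (-155, 13), (-150, 13), (-145, 13), (-140, 12), (-135, 14), (-130, 15), (-125, 20), (-120, 30), (-115, 47), (-110, 67), (-105, 91), (-100, 113), (-95, 132), (-90, 144), (-85, 150), (-80, 153), (-75, 154), (-70, 155), (-65, 155), (-60, 155), (-55, 155), (-50, 156), (-45, 156), (-40, 155), (-35, 155), (-30, 154), (-25, 142), (-20, 112), (-15, 86), (-10, 111), (-5, 142), (0, 153), (5, 154), (10, 154), (15, 155), (20, 155), (25, 154), (30, 154), (35, 154), (40, 154), (45, 154), (50, 154), (55, 154), (60, 152), (65, 148), (70, 139), (75, 124), (80, 103), (85, 79), (90, 55), (95, 34), (100, 21), (105, 14), (110, 14), (115, 13), (120, 13), (125, 12), (130, 13), (135, 13), (140, 13), (145, 12), (150, 13), (155, 13), (160, 13), (165, 13), (170, 12), (175, 13)]
```

The force is steady at 3.5 N and the disc mark is at -15°, so the screw is turning. I'll continue.

>>> play_rows(
  plan=[
    {"grip":1,"dp":[-0.0004,0.0006,0.0009],"turn":1.6},
    {"grip":1,"dp":[-0.0008,0.0011,0.0018],"turn":3.2},
    {"grip":1,"dp":[-0.0013,0.0016,0.0027],"turn":4.8},
    {"grip":1,"dp":[-0.0017,0.0021,0.0036],"turn":6.4},
    {"grip":1,"dp":[-0.0022,0.0025,0.0046],"turn":8},
    {"grip":1,"dp":[-0.0026,0.0029,0.0055],"turn":9.6},
    {"grip":1,"dp":[-0.0031,0.0033,0.0065],"turn":11.1},
    {"grip":1,"dp":[-0.0036,0.0036,0.0074],"turn":12.7},
  ],
)

```text
t: 12.4
tcp_pos: [0.5172, 0.1528, 0.1747]
orientation: [0.697, -0.1, 0.703, 0.099]
contact_force: [-7.8, -8.1, -8.3]
width: 0.0005
```

```bash
python3 chk.py b | sed 's/.*\(([-]*30, .*(60, [0-9]*)\).*/\1/'
```

```text
12.45 [0.5172 0.1528 0.1747]
force tool [  6.188   -3.9692 -10.6634] az 0.2804807200109462
(30, 154), (35, 154), (40, 154), (45, 154), (50, 154), (55, 154), (60, 153)
```

```bash
python3 chk.py c | grep -o '(-60,.*(30, [0-9]*)'
```

```text
(-60, 155), (-55, 155), (-50, 156), (-45, 156), (-40, 156), (-35, 155), (-30, 154), (-25, 145), (-20, 119), (-15, 91), (-10, 112), (-5, 141), (0, 153), (5, 154), (10, 155), (15, 155), (20, 155), (25, 155), (30, 154)
```

The disc mark is still at -15° while force rose to 10.7 N (about 0.3 N m), so the screw is tight and the clutch is starting to slip. One more small push, capping total slip at about 0.45 rad.

>>> play_rows(
  plan=[
    {"grip":1,"dp":[-0.0005,0.0005,0.0009],"turn":1.6},
    {"grip":1,"dp":[-0.001,0.001,0.0018],"turn":3.1},
    {"grip":1,"dp":[-0.0014,0.0014,0.0027],"turn":4.7},
    {"grip":1,"dp":[-0.0019,0.0018,0.0036],"turn":6.2},
    {"grip":1,"dp":[-0.0024,0.0022,0.0045],"turn":7.8},
    {"grip":1,"dp":[-0.0029,0.0025,0.0054],"turn":9.3},
    {"grip":1,"dp":[-0.0029,0.0025,0.0054],"turn":9.3},
    {"grip":1,"dp":[-0.0029,0.0025,0.0054],"turn":9.3},
  ],
)

```text
t: 13.3
tcp_pos: [0.5211, 0.1569, 0.1771]
orientation: [0.703, -0.044, 0.709, 0.042]
contact_force: [-9.4, -6.9, -7.7]
width: 0.0003
```

```bash
python3 chk.py d | grep -o '.*force.*\|(-60,.*(30, [0-9]*)'
python3 - <<'E'
import cv2,numpy as np
f=lambda k:cv2.resize(cv2.imread(f"pics/s_{k}.png")[225:280,325:390],(400,338),interpolation=cv2.INTER_CUBIC)
cv2.imwrite("pics/cmp.png",np.clip(1.6*np.hstack([f("a"),f("d")]),0,255))
E
```

```text
force tool [  7.0928  -4.1867 -10.574 ] az 0.12105414158583572
(-60, 156), (-55, 156), (-50, 156), (-45, 156), (-40, 156), (-35, 155), (-30, 154), (-25, 145), (-20, 119), (-15, 92), (-10, 112), (-5, 141), (0, 153), (5, 154), (10, 155), (15, 155), (20, 155), (25, 155), (30, 154)[ WARN:0@0.120] global loadsave.cpp:1063 imwrite_ Unsupported depth image for selected encoder is fallbacked to CV_8U.
```

View pics/cmp.png

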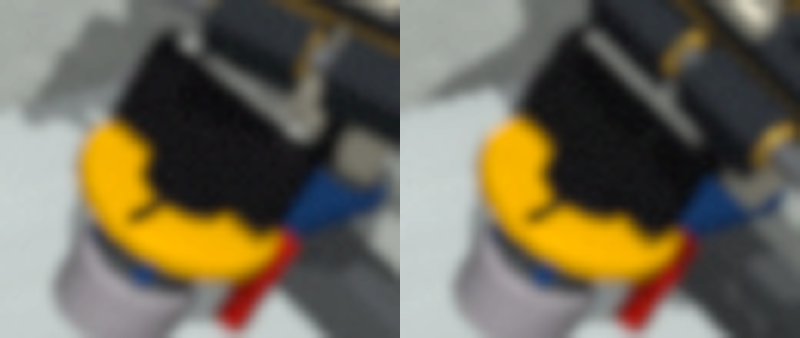

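Force stayed at 10.6 N while the fist advanced 6 mm. The disc mark is unmoved at (540,213) and the wings turned relative to it: a clutch slip of about 0.2 rad. I'll back off and lift.

>>> play_rows(
  plan=[
    {"grip":1,"dp":[0,0,-0.006],"turn":0},
    {"grip":1,"dp":[0,0,-0.014],"turn":0},
    {"grip":1,"dp":[-0.01,0,-0.016],"turn":0},
    {"grip":1,"dp":[-0.05,0,-0.016],"turn":0},
    {"grip":1,"dp":[-0.09,0,-0.016],"turn":0},
    {"grip":1,"dp":[-0.125,-0.02,0.01],"turn":0},
    {"grip":1,"dp":[-0.125,-0.04,0.04],"turn":0},
    {"grip":1,"dp":[-0.125,-0.04,0.05],"turn":0},
  ],
)

```text
t: 14.15
tcp_pos: [0.5825, 0.1246, 0.3076]
orientation: [0.708, -0.042, 0.704, 0.044]
contact_force: [0.3, 0.4, -1.7]
width: 0.0007
```

```bash
python3 chk.py e | grep -o '.*force.*\|(-60,.*(30, [0-9]*)'
python3 - <<'E'
from h import *
w=viewer.get_image("wrist"); w=viewer.get_image("wrist"); save(w,"w6.png"); np.savez("w6.npz",m=w["mtx"],c=w["cam_to_world"])
o=ctrl.get_obs(); print(o["t"],o["tcp_pos"],o["contact_force"])
for l in("strap_pin","holder"): print(l,[(np.round(a["xyz"],4),round(a["confidence"],2)) for a in finder.pinpoint(w,l)[:1]])
E
```

```text
force tool [-0.9467 -0.6556  1.5252] az 0.12165289287500633
(-60, 118), (-55, 109), (-50, 107), (-45, 111), (-40, 125), (-35, 143), (-30, 150), (-25, 145), (-20, 119), (-15, 91), (-10, 111), (-5, 141), (0, 153), (5, 154), (10, 155), (15, 155), (20, 155), (25, 154), (30, 154)
14.3 [0.57973737 0.12546988 0.30494231] [-0.47180727  0.5141261   0.62478537]
strap_pin [(array([0.4682, 0.1168, 0.1209]), 0.77)]
holder [(array([0.5206, 0.1216, 0.071 ]), 0.73)]
```

View pics/w6.png

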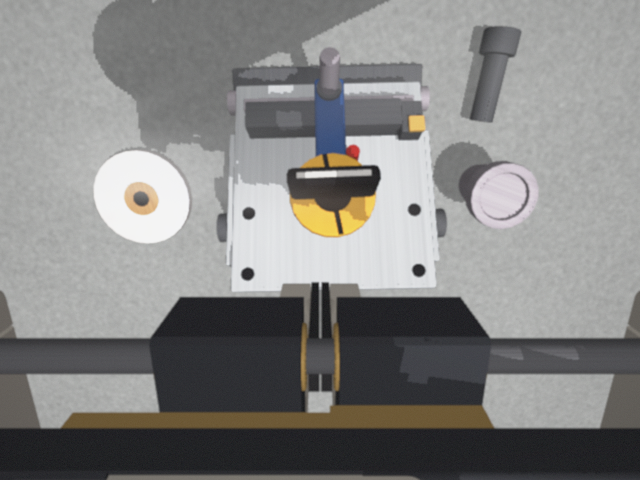

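The strap is over the holder at its stop, the wings run (292,178) to (377,172), and the disc marks run (326,157) to (341,232). Next I'll compute the relative angle.

Run:
```python
from path import *
def ang(f,p,q,h):
    c=np.load(f);W={"mtx":c["m"],"cam_to_world":c["c"]}
    a,b=(onplane(x,W,w+h*n,n) for x in(p,q)); d=b-a; return np.degrees(np.arctan2(-d@fy,d@up)),np.linalg.norm(d)
print("before wing",ang("w3.npz",(396,174),(345.5,241),.017),"marks",ang("w3.npz",(332,194),(399,242),-.025))
print("after wing",ang("w6.npz",(377,172.5),(292,176),.017),"marks",ang("w6.npz",(326,156),(341,233),-.025))
```

```text
before wing (np.float64(37.194812082820235), np.float64(0.058279407713569986)) marks (np.float64(-52.86343544060006), np.float64(0.06383169959114661))
after wing (np.float64(88.38103699653763), np.float64(0.05661926190278223)) marks (np.float64(-9.452441948707882), np.float64(0.06283298587869734))
```

Run:
```python
from path import *
for f,ic in(("w3",(370,208)),("w6",(334,174))):
    I=cv2.imread(f"pics/{f}.png"); c=np.load(f+".npz");W={"mtx":c["m"],"cam_to_world":c["c"]}
    C=proj(w-.025*n,W); T=proj(w+.017*n,W)
    def fit(pts,h):
        P=np.array([onplane(p,W,w+h*n,n) for p in pts]); x=np.c_[P@up,P@fy]; x-=x.mean(0)
        v=np.linalg.svd(x,full_matrices=False)[2][0]; return np.degrees(np.arctan2(-v[1],v[0]))%180,len(pts),np.ptp(x@v)
    g=I.min(2).astype(int); br=I.max(2).astype(int)
    ys,xs=np.mgrid[:480,:640]
    # white line: bright, unsaturated, surrounded by black bar
    k=cv2.morphologyEx((br<60).astype(np.uint8),cv2.MORPH_CLOSE,np.ones((15,15)))
    m=(k>0)&(g>110)&(np.hypot(xs-T[0],ys-T[1])<48)
    print(f,C,T,"line",fit(np.c_[xs[m],ys[m]],.017))
    rr=np.array([[np.linalg.norm(onplane((x,y),W,w-.025*n,n)-(w-.025*n)) if np.hypot(x-C[0],y-C[1])<60 else 9 for x in range(640)] for y in range(480)])
    yel=(I[:,:,2].astype(int)-I[:,:,0]>90)
    ycl=cv2.morphologyEx(yel.astype(np.uint8),cv2.MORPH_CLOSE,np.ones((9,9)))
    m2=(ycl>0)&(br<90)&(rr<.0335)&(rr>.02)
    nn,lab,st,_=cv2.connectedComponentsWithStats(m2.astype(np.uint8))
    for i in range(1,nn):
        if st[i,4]>8:
            q=lab==i; P=np.mean([onplane(p,W,w-.025*n,n) for p in np.c_[xs[q],ys[q]]],0)-w; print("  mark",st[i],"polar",np.degrees(np.arctan2(-P@fy,P@up)),"axis",fit(np.c_[xs[q],ys[q]],-.025))
```

```text
w3 [363.2036 220.5805] [369.7878 205.6128] line (np.float64(38.226469864478204), 501, np.float64(0.050479574794329435))
  mark [334 194  12  10  42] polar 134.33971115793386 axis (np.float64(128.37514808574238), 42, np.float64(0.010147761910247651))
  mark [386 233  13  11  43] polar -57.643540562357785 axis (np.float64(128.43872167668206), 43, np.float64(0.011364458893972671))
w6 [330.2259 195.4574] [331.3597 176.4627] line (np.float64(88.42283966134843), 528, np.float64(0.05010966846128756))
  mark [323 155   6  12  42] polar 173.59455457430124 axis (np.float64(170.4174978731592), 42, np.float64(0.009444049278229297))
  mark [337 220   5  13  39] polar -14.636121876374244 axis (np.float64(170.15718799771864), 39, np.float64(0.009685391422798586))
```

```bash
python3 -c "
from h import *
o=ctrl.get_obs(); print(o['t'],o['contact_force']); job.close_job()"
```

```text
14.4 [ 1.67890938 -0.9588378  -0.45716263]
the job is handed in; nothing more can be done
```

The holder is clamped and the job is handed in at 14.4 s; handing in reported no verdict. I gripped the pin and swung the strap to its stop. Then I pushed the low wing end clockwise with the closed fingers until the clutch slipped, backed off and lifted clear.

**Last checks:**
- **Strap:** it lies over the holder against the red pin. The force rose to 18 N at the stop.
- **Screw:** the yellow disc turned about 42°, then its marks stood still while the push force levelled at about 10.6 N.
- **Clutch slip:** measured at about 8–9° (0.14–0.16 rad), inside the allowed 0.05–0.8 rad. The distance the fingers travelled suggested about 0.2 rad, also inside.
- **Holder:** found at (0.521, 0.122, 0.071), the same as before within measurement error.
- **Bystanders:** the sleeve, bolt and wheel look undisturbed in the last picture. I did not measure their positions again.
- **Robot:** the gripper is clear, with only noise-level force.

**Disagreements:**
- **Disc angle:** the disc mark read -15° in the scene camera and about -10° in the wrist camera. I took this to be perspective, because the scene reading stayed at -15° throughout the slip.
- **Pin position:** an early two-camera fix of the strap pin gave an impossible height, so I discarded it and used the known 100 mm radius and the scene view instead.

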